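# Set the block holder to the gauge mark with its thumbwheel

## Task

Set the printing-block holder for its next block: with a fingertip on top of the knurled wheel, roll it until the sliding jaw has closed far enough that the jaw's dark pointer blade is in line with the narrow fin of the brass gauge mark, then take the finger off. Roll the wheel only: do not push or hold the jaw itself, and leave the things standing around the holder where they are.

Things in the scene. Friction and masses are not known exactly. Their poses are not given: they have to be found in the camera images.
- holder: fixed block holder: brown wooden board 160 (x) x 400 (y) x 18 mm. Origin: centre of its underside. Own y runs along it from the dark fixed fence (y = -175) past the sliding jaw to the wheel (y = +145, x = +20); own x points away from the robot at yaw 0. Along its front (x = -56) lies an aluminium scale rail, top 28 mm above the table. The rubber-lined bed between fence and jaw is empty.
- wheel_axle (a point): centre of the knurled steel wheel: radius 30, 28 mm wide, level axle along the holder's x, its top 80 mm above the table and 18 mm above the aluminium housing (51 mm over the cheeks). The axle is rigid. The wheel is rolled by friction under a press of 4 to 15 N on its top, needs about 1 N at the rim and stays where it is left.
- wheel (a joint): angle turned by the wheel, rad, 0 to 8.1. It grows when the top of the wheel is stroked towards the holder's own +y (away from the jaw and fence); each rad then closes the jaw by 16 mm towards -y (so 30 mm of stroke at the rim moves the jaw 16 mm). Stroking the other way opens it again.
- jaw: the sliding dark wooden jaw, 85 (x) x 24 (y) x 30 mm, its top 51 mm above the table, with a steel rack bar back to the wheel and a dark pointer over the rail. Origin at the foot of its closing face, 19 mm above the table; it slides along the holder's y and is only to be driven by the wheel.
- pointer (a point): tip of the jaw's dark steel pointer blade, 34 mm long, 4 mm wide along y, about 40 mm above the table; in line with the jaw's closing face. It goes along the holder's own y with the jaw.
- mark (a point): tip of the brass gauge mark's fin, 16 mm long, 4 mm wide along y, about 46 mm above the table, on the brass rider (26 mm wide) that is fixed on the rail. At the start the pointer is 27 to 63 mm from it on the +y side. The pointer passes it freely without touching. Its axes are parallel to the holder's.
- print_block: loose carved wooden printing block, 70 x 100 x 22 mm, behind the holder (+x side); leave alone. Origin at the centre of its underside.
- ink_bottle: loose brown glass bottle, 42 mm diameter, 105 mm high, standing behind the holder; leave alone. Origin at the centre of its underside.
- seal: loose stone seal with a ball top, 26 x 26 x 68 mm, standing past the wheel end of the holder; leave alone. Origin at the centre of its underside.
- paste_tin: loose white round tin, 64 mm diameter, 22 mm high, in front of the holder (-x side); leave alone. Origin at the centre of its underside.

How it is judged:
By the outcome, as a careful person would: the job done as asked, in the order asked, and still so for the second after the job is handed in, with the robot touching nothing.
It also fails if it takes over 48 s, if anything falls off the work surface, if the arm or the gripper's body presses on something with over 40 N, if the wrist force passes 120 N, or if a joint passes its speed limit or range.

## Robot

A 6-joint arm with a two-finger parallel gripper is mounted at the origin on the work surface. World frame = base frame: x ahead of the robot, y to its left, z up, the work surface at z = 0. Lengths are in m, angles in rad, forces in N, time in s.
With the tool pointing down it reaches from about 0.35 to 0.775 m from the base axis. Payload 7.3 kg.
Tool frame: the origin (TCP) lies on the centre line of the jaws, within the pads' length; the fingertips stand tip_reach ahead of it and the grasp point (between the pads) lies 6 mm ahead of it (tip_reach is the distance from the TCP to the fingertips, in m); x points along the fingers, y is the direction in which the jaws open and shut, and the axes are right-handed (so a half turn about x gives the same grasp; the last joint's range is limited). The gripper opens to 92 mm and grips with 3 to 60 N. Pads are 19 mm wide; open, the fingers measure 130 mm over their backs; the gripper's body (75 mm by 190 mm) begins 47 mm behind the grasp point.
Start: joints at [-1.3, 0.342, 1.524, -0, 1.275, -0.146], TCP at [0.213, -0.48, 0.225] pointing down, gripper open.
Joint ranges: [-2.53, 2.53], [-0.77, 2.02], [0.04, 2.7], [-1, 4.14], [0.28, 2.66], [-3.11, 3.11]. Speed limits (rad/s): [2.57, 2.57, 3.14, 3.14, 3.14, 3.14].

## Interface

Orientations are given as [roll, pitch, yaw] about the fixed x, y, z axes, in that order (R = Rz(yaw) Ry(pitch) Rx(roll)).
In Python, from cell import observe, read_camera, get_calibration, hand_in, tip_reach gives the robot as it stands. The module is installed in compiled form; this text tells all that it offers.
- The arm moves only by the shell command python3 -m crank 'ROWS' [FORCE]. ROWS is JSON, a list of rows, each an object of numbers: "fingers": the opening, from -1 (shut) to 1 (fully open); "tx", "ty", "tz": the shift along the tool's x, y, z in units of 40 mm (1.0 is 40 mm); "roll": the turn about the tool's x in units of 10 degrees (1.0 is 10 degrees). In form: [{"fingers": .., "tx": .., "ty": .., "tz": .., "roll": ..}, ...]. A call has exactly 8 rows; each row is the pose to reach, as a shift and turn from the pose commanded when the call began, along the tool's axes at that moment; what a row does not reach only later rows make up. A row lasts 1/8 s, in which the tool goes at most 62.5 mm and 10.7 degrees, less where a joint would pass 70% of its speed; a pose out of reach is approached as far as the arm can. A call with a gripper value outside its range is refused whole. The fingers move at their own pace and stop on an object; FORCE is the grip in N (left out, the last holds). Time passes only in rows, so rows that repeat a pose let the fingers close, or fill a call up. It gives the time, the measured TCP pose, the force and the opening at its end, in the units of the state.
- observe(): the state, without advancing time (a new reading comes with each control period).
- read_camera(name): name is "scene" or "top"; returns (picture, depth): 480x640x3 uint8, red, green, blue; 480x640 float32, m along the optical axis (not along the pixel's ray), 0 where there is no reading.
- get_calibration(name): a dict with "vertical_fov" (degrees; the focal length in pixels is half the picture's height over the tangent of half this angle, whatever the lens; pixels are square), "cx", "cy" (the principal point, pixels), "pose" (4x4, takes a point from camera to world coordinates). Camera axes: x right, y down, z forward; pixel columns grow to the right and rows downward; lengths in m; the calibration is good to about 2 mm. A picture is of the moment at which its call begins. get_calibration takes no time and is no camera call.
- hand_in(): hands the job in, once; it reports no verdict.
The state is a dict: "time": time; "qpos": joint angles; "qvel": joint speeds; "joint_efforts": joint torques, N m; "tool_pos": TCP position; "tool_rot": TCP orientation; "contact_force": force on the tool from outside, world axes, zero at the start; "torque": the same for the moment, N m; "opening": finger opening in m.
Only numpy, scipy, OpenCV 4.12 (cv2) and the standard library are available. Lean on these libraries where they do the work, as an engineer would, in place of code of your own. Each camera call takes 0.05 s, during which the arm holds its last target. There are 200 camera calls.

## Working session

There is one attempt and no reset: what is moved stays moved. The work goes in short steps, Python scripts to look and compute and a shell command to move; the robot and the scene stay as the last step left them, time stands still between calls to the robot, and variables do not carry over. Pictures are saved under pics/ and viewed, about 8 in all and at most 12, crops included, and the job is handed in when it is done.

```bash
mkdir -p pics; cat > h.py <<'E'
import numpy as np,cv2
from cell import *
def pix(name,u,v,z=None,d=None):
    c=get_calibration(name);f=240/np.tan(np.radians(c["vertical_fov"])/2);P=np.array(c["pose"])
    r=np.array([(u-c["cx"])/f,(v-c["cy"])/f,1.])
    if z is not None:
        w=P[:3,:3]@r; d=(z-P[2,3])/w[2]
    return P[:3,3]+P[:3,:3]@r*d
E
python3 - <<'E'
from h import *
for n in("scene","top"):
    p,d=read_camera(n);cv2.imwrite(f"pics/{n}0.png",p[:,:,::-1]);np.save(f"{n}0.npy",d)
    c=get_calibration(n);print(n,c)
print(observe(),tip_reach)
E
```

```text
scene {'vertical_fov': 56.36839881175586, 'cx': 316.0747829893531, 'cy': 239.72831696487552, 'pose': array([[ 0.35344616,  0.778158  , -0.51917814,  0.95569394],
       [ 0.93536231, -0.30179238,  0.18444163, -0.11901697],
       [-0.01315928, -0.55080985, -0.83452702,  0.68977881],
       [ 0.        ,  0.        ,  0.        ,  1.        ]])}
top {'vertical_fov': 49.068283738493086, 'cx': 324.0775253810444, 'cy': 243.62838665727665, 'pose': array([[-1.24637482e-02, -9.78972665e-01,  2.03610353e-01,
         4.09596312e-01],
       [-9.99921957e-01,  1.20279366e-02, -3.37779660e-03,
         3.12092268e-03],
       [ 8.57758120e-04, -2.03636563e-01, -9.79046176e-01,
         8.86134487e-01],
       [ 0.00000000e+00,  0.00000000e+00,  0.00000000e+00,
         1.00000000e+00]])}
{'time': 0.1, 'qpos': array([-1.29999569e+00,  3.42622210e-01,  1.52490974e+00, -1.47010062e-05,
        1.27539728e+00, -1.45996707e-01]), 'qvel': array([ 0.00054677, -0.00104821, -0.00247081,  0.00090773,  0.00059256,
       -0.00113673]), 'joint_efforts': array([ 2.36901156e-03, -4.32004023e+01, -2.44696158e+01,  7.20771868e-02,
        5.26158046e-02, -3.60297042e-05]), 'tool_pos': array([ 0.2124584 , -0.47969665,  0.22473457]), 'tool_rot': array([-1.70627514,  1.56945967,  1.85211914]), 'contact_force': array([-0.35113624,  0.2871078 ,  0.35658117]), 'torque': array([ 0.01385071, -0.01901362, -0.00073159]), 'opening': 0.09173149718991754} 0.025
```

View pics/top0.png

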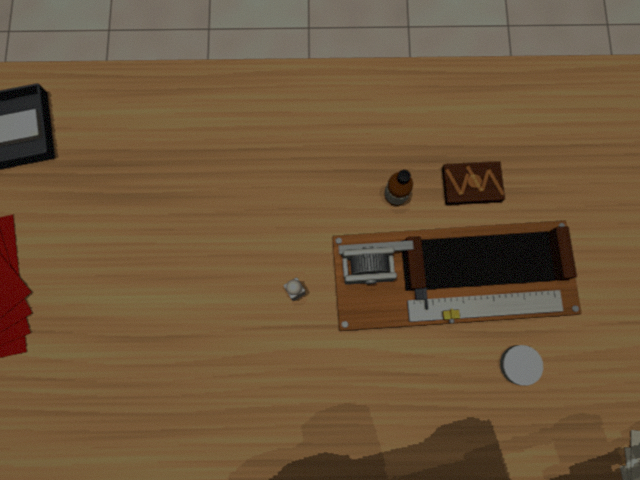

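View pics/scene0.png

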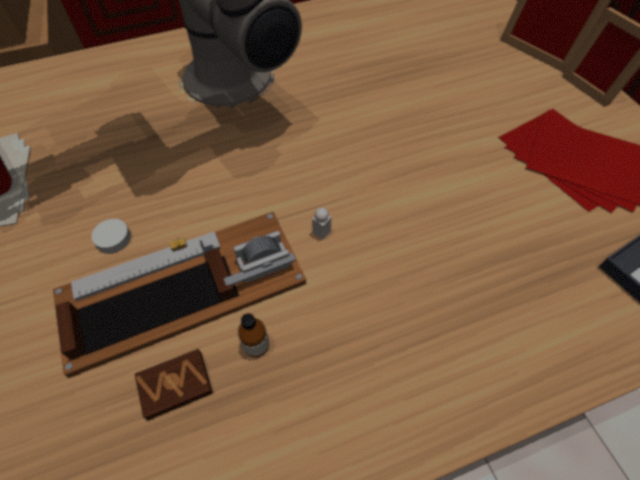

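The top view shows the holder at (333–580, 222–330), the wheel at about (370,263), the pointer at about (422,300) and the brass mark at about (452,314). I'll enlarge both views.

```bash
python3 - <<'E'
import cv2
a=cv2.imread("pics/top0.png")[220:335,330:480];b=cv2.imread("pics/scene0.png")[205:305,150:310]
cv2.imwrite("pics/c1.png",cv2.resize(cv2.convertScaleAbs(a,alpha=1.6),None,fx=5,fy=5,interpolation=cv2.INTER_CUBIC))
cv2.imwrite("pics/c2.png",cv2.resize(cv2.convertScaleAbs(b,alpha=1.6),None,fx=5,fy=5,interpolation=cv2.INTER_CUBIC))
E
```

```text
(no output)
```

View pics/c1.png

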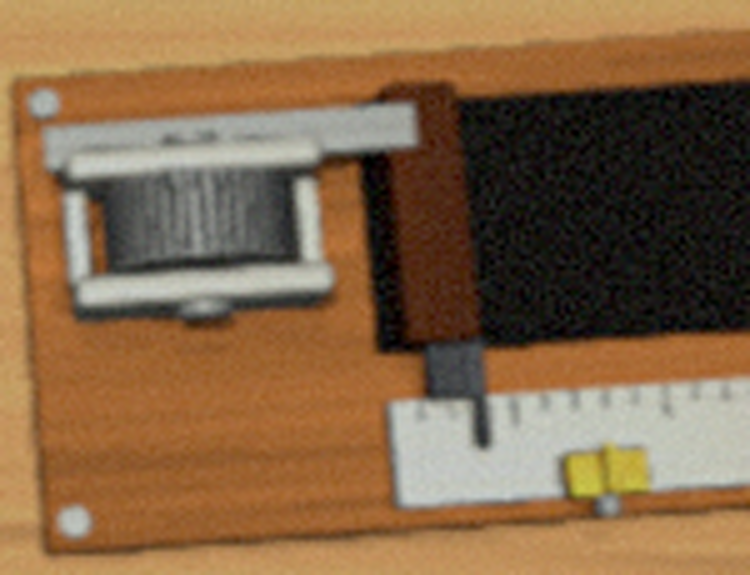

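View pics/c2.png

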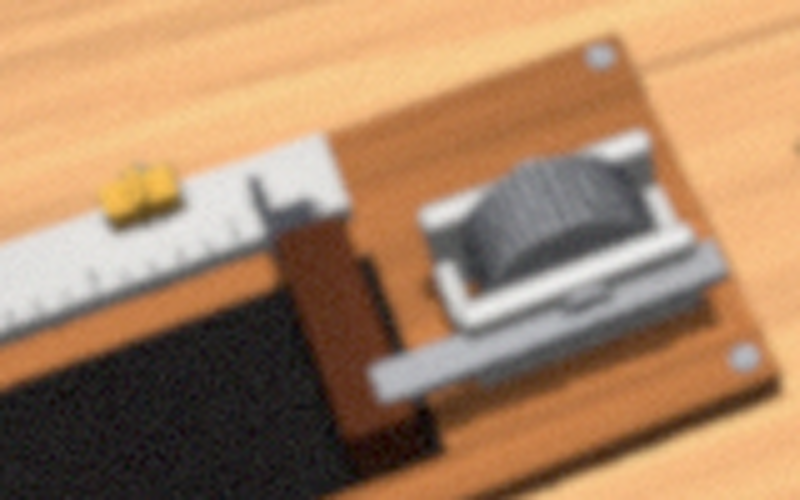

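```bash
cat > m.py <<'E'
from h import *
def C(u,v,z):return pix("top",330+u/5,220+v/5,z)
def S(u,v,z):return pix("scene",150+u/5,205+v/5,z)
E
python3 - <<'E'
from m import *
np.set_printoptions(precision=4,suppress=True)
# bolts at end (crop) and full picture
b1,b2=C(44,103,.018),C(75,521,.018);b3,b4=pix("top",562,226,.018),pix("top",575.5,309,.018)
print("bolts",b1,b2,b3,b4)
s1,s2=S(600,55,.018),S(744,355,.018);print("scene bolts",s2,s1)
y=(b1-b3+b2-b4)[:2];print("len",np.linalg.norm(b1-b3),np.linalg.norm(b1-b2));y/=np.linalg.norm(y);x=np.array([y[1],-y[0]])
o=(b1+b2+b3+b4)[:2]/4;print("o",o,"yaw",np.degrees(np.arctan2(x[1],x[0])))
w=o+.02*x+.145*y;print("axle",w)
def L(p):return np.array([(p[:2]-o)@x,(p[:2]-o)@y,p[2]])*1000
for n,p in dict(tipT=C(484,445,.040),tipS=S(255,180,.040),baseT=C(480,400,.04),finT=C(607,448,.046),finBackT=C(607,492,.046),finS=S(148,172,.046),railT=C(388,402,.028),railT2=C(400,507,.028),railS=S(323,135,.028),wheelL=C(107,220,.062),wheelR=C(297,220,.062),hub=C(207,308,.05)).items():print(n,p,L(p))
d=np.load("top0.npy")
for u in range(348,396,4): print(u,L(pix("top",u,262,d=d[262,u])).round(1))
E
```

```text
bolts [ 0.5951 -0.0248  0.018 ] [ 0.4552 -0.0324  0.018 ] [ 0.6158 -0.4044  0.018 ] [ 0.4753 -0.412   0.018 ]
scene bolts [ 0.5965 -0.0243  0.018 ] [ 0.4571 -0.0319  0.018 ]
len 0.3802062448751759 0.14003496019861367
o [ 0.5353 -0.2184] yaw 3.0713781759005987
axle [ 0.5475 -0.0725]
tipT [ 0.4766 -0.1631  0.04  ] [-55.7274  58.3992  40.    ]
tipS [ 0.4814 -0.1633  0.04  ] [-50.8631  57.9174  40.    ]
baseT [ 0.491  -0.1625  0.04  ] [-41.3019  58.1596  40.    ]
finT [ 0.4746 -0.201   0.046 ] [-59.6655  20.646   46.    ]
finBackT [ 0.4608 -0.2001  0.046 ] [-73.4782  22.2464  46.    ]
finS [ 0.4691 -0.1968  0.046 ] [-64.9859  25.0755  46.    ]
railT [ 0.4918 -0.1348  0.028 ] [-38.9453  85.7631  28.    ]
railT2 [ 0.4579 -0.1372  0.028 ] [-72.9863  85.2247  28.    ]
railS [ 0.4625 -0.1369  0.028 ] [-68.3996  85.24    28.    ]
wheelL [ 0.5474 -0.0427  0.062 ] [ 21.4817 174.7941  62.    ]
wheelR [ 0.5467 -0.1031  0.062 ] [ 17.5054 114.5668  62.    ]
hub [ 0.5205 -0.0747  0.05  ] [ -7.1154 144.2672  50.    ]
348 [ 33.  177.2  14.8]
352 [ 24.9 173.5  60.2]
356 [ 23.  167.8  68.9]
360 [ 21.7 161.9  74.7]
364 [ 20.6 156.1  78.9]
368 [ 19.9 150.   80.5]
372 [ 19.7 143.7  79.3]
376 [ 18.7 137.9  82.8]
380 [ 19.6 130.7  74.9]
384 [ 19.5 124.2  72.9]
388 [ 21.7 115.8  57.1]
392 [ 24. 107.  40.]
```

The holder fits both views: bolt spacing is 380 × 140 mm, yaw is 3.07° and the wheel top reads 80 mm. The gap from pointer to mark is about 37 mm, or about 69 mm at the rim. Next I work out the approach with shut fingers and tool y along holder y.

```bash
cat > g.py <<'E'
from h import *
from scipy.spatial.transform import Rotation as Ro
yw=np.radians(3.07);AX=np.array([.5475,-.0725]);hx=np.array([np.cos(yw),np.sin(yw)]);hy=np.array([-hx[1],hx[0]])
def st():
    s=observe();R=Ro.from_euler("xyz",s["tool_rot"]).as_matrix();p=s["tool_pos"]
    l=p[:2]-AX
    return s,R,p,[round(1000*float(l@hx),2),round(1000*float(l@hy),2),round(1000*(p[2]-tip_reach),2)]
def goto(lx,ly,ztip):  # mm, relative to axle, z of fingertip
    s,R,p,l=st();t=np.r_[AX+(lx*hx+ly*hy)/1000,ztip/1000+tip_reach]
    ang=lambda v:np.degrees(np.arctan2(v[1],v[0]))
    print("at",l,"R",R.round(2).tolist(),"F",s["contact_force"].round(1),"t",s["time"])
    print("units",(R.T@(t-p)/.04).round(3),"y dir off hy deg",(ang(R[:,1])-ang(hy)+90)%180-90)
E
python3 -c "
from g import *
goto(0,-12,180)"
```

```text
at [-356.37, -388.67, np.float64(199.73)] R [[-0.0, 0.4, -0.91], [0.0, -0.91, -0.4], [-1.0, -0.0, -0.0]] F [-0.4  0.3  0.4] t 0.1
units [  0.503  -5.636 -11.673] y dir off hy deg 20.810981111678615
```

```bash
python3 -m crank '[{"fingers":-1,"tx":0,"ty":-0.6,"tz":-1.3,"roll":0.3},{"fingers":-1,"tx":0,"ty":-1.2,"tz":-2.6,"roll":0.6},{"fingers":-1,"tx":0,"ty":-1.8,"tz":-3.8,"roll":0.9},{"fingers":-1,"tx":0,"ty":-2.4,"tz":-5,"roll":1.2},{"fingers":-1,"tx":0,"ty":-3,"tz":-6.3,"roll":1.5},{"fingers":-1,"tx":0,"ty":-3.6,"tz":-7.6,"roll":1.8},{"fingers":-1,"tx":0,"ty":-4.2,"tz":-8.9,"roll":2.08},{"fingers":-1,"tx":0,"ty":-4.8,"tz":-10,"roll":2.08}]' 20; python3 -c "
from g import *
goto(0,-12,110)"
```

```text
time: 1.1
tool_pos: [0.5016, -0.1407, 0.225]
tool_rot: [-0.304, 1.57, 2.891]
contact_force: [0.1, -1.1, 0.8]
opening: 0.0163
at [-49.5, -65.69, np.float64(199.98)] R [[-0.0, 0.05, -1.0], [0.0, -1.0, -0.05], [-1.0, -0.0, 0.0]] F [ 0.1 -1.1  0.8] t 1.1
units [ 2.249 -1.342 -1.239] y dir off hy deg 0.013512320232564434
```

```bash
python3 -m crank '[{"fingers":-1,"tx":0,"ty":-0.7,"tz":-0.6,"roll":0},{"fingers":-1,"tx":0,"ty":-1.3,"tz":-1.2,"roll":0},{"fingers":-1,"tx":0.8,"ty":-1.3,"tz":-1.2,"roll":0},{"fingers":-1,"tx":1.6,"ty":-1.3,"tz":-1.2,"roll":0},{"fingers":-1,"tx":2.2,"ty":-1.3,"tz":-1.2,"roll":0},{"fingers":-1,"tx":2.2,"ty":-1.3,"tz":-1.2,"roll":0},{"fingers":-1,"tx":2.2,"ty":-1.3,"tz":-1.2,"roll":0},{"fingers":-1,"tx":2.2,"ty":-1.3,"tz":-1.2,"roll":0}]' 20; python3 -c "
from g import *
goto(0,-12,83)"
```

```text
time: 2.1
tool_pos: [0.5464, -0.0883, 0.1386]
tool_rot: [2.762, 1.568, -0.326]
contact_force: [0.5, 0.5, 0.1]
opening: 0.0002
at [-1.94, -15.74, np.float64(113.57)] R [[0.0, 0.05, -1.0], [-0.0, -1.0, -0.05], [-1.0, 0.0, -0.0]] F [0.5 0.5 0.1] t 2.1
units [ 0.764 -0.094 -0.047] y dir off hy deg 0.0057949515968971355
```

```bash
python3 -m crank '[{"fingers":-1,"tx":0.3,"ty":-0.09,"tz":-0.05,"roll":0},{"fingers":-1,"tx":0.6,"ty":-0.09,"tz":-0.05,"roll":0},{"fingers":-1,"tx":0.7,"ty":-0.09,"tz":-0.05,"roll":0},{"fingers":-1,"tx":0.7,"ty":-0.09,"tz":-0.05,"roll":0},{"fingers":-1,"tx":0.7,"ty":-0.09,"tz":-0.05,"roll":0},{"fingers":-1,"tx":0.7,"ty":-0.09,"tz":-0.05,"roll":0},{"fingers":-1,"tx":0.7,"ty":-0.09,"tz":-0.05,"roll":0},{"fingers":-1,"tx":0.7,"ty":-0.09,"tz":-0.05,"roll":0}]' 20; python3 -c "
from g import *
goto(0,-12,80)"
```

```text
time: 3.1
tool_pos: [0.5476, -0.0844, 0.1095]
tool_rot: [2.566, 1.57, -0.522]
contact_force: [0.4, -0.1, -0.1]
opening: 0.0006
at [-0.55, -11.9, np.float64(84.46)] R [[0.0, 0.05, -1.0], [-0.0, -1.0, -0.05], [-1.0, 0.0, -0.0]] F [ 0.4 -0.1 -0.1] t 3.1
units [ 0.112  0.002 -0.014] y dir off hy deg 0.006564821611959815
```

Now press gently to find the stiffness.

```bash
python3 -m crank '[{"fingers":-1,"tx":0.05,"ty":0,"tz":-0.01,"roll":0},{"fingers":-1,"tx":0.08,"ty":0,"tz":-0.01,"roll":0},{"fingers":-1,"tx":0.1,"ty":0,"tz":-0.01,"roll":0},{"fingers":-1,"tx":0.12,"ty":0,"tz":-0.01,"roll":0},{"fingers":-1,"tx":0.12,"ty":0,"tz":-0.01,"roll":0},{"fingers":-1,"tx":0.12,"ty":0,"tz":-0.01,"roll":0},{"fingers":-1,"tx":0.12,"ty":0,"tz":-0.01,"roll":0},{"fingers":-1,"tx":0.12,"ty":0,"tz":-0.01,"roll":0}]' 20; python3 -c "
from g import *
goto(0,-12,79)"
```

```text
time: 4.1
tool_pos: [0.548, -0.0844, 0.1046]
tool_rot: [2.37, 1.571, -0.718]
contact_force: [-0.4, -0.1, 0.2]
opening: 0.0001
at [-0.16, -11.87, np.float64(79.56)] R [[0.0, 0.05, -1.0], [-0.0, -1.0, -0.05], [-1.0, 0.0, -0.0]] F [-0.4 -0.1  0.2] t 4.1
units [ 0.014  0.003 -0.004] y dir off hy deg 0.010795725150671842
```

```bash
python3 -m crank '[{"fingers":-1,"tx":0.01,"ty":0,"tz":0,"roll":0},{"fingers":-1,"tx":0.02,"ty":0,"tz":0,"roll":0},{"fingers":-1,"tx":0.03,"ty":0,"tz":0,"roll":0},{"fingers":-1,"tx":0.03,"ty":0,"tz":0,"roll":0},{"fingers":-1,"tx":0.03,"ty":0,"tz":0,"roll":0},{"fingers":-1,"tx":0.03,"ty":0,"tz":0,"roll":0},{"fingers":-1,"tx":0.03,"ty":0,"tz":0,"roll":0},{"fingers":-1,"tx":0.03,"ty":0,"tz":0,"roll":0}]' 20; python3 -c "
from g import *
goto(0,-12,78)"
```

```text
time: 5.1
tool_pos: [0.5479, -0.0844, 0.1033]
tool_rot: [1.765, 1.571, -1.323]
contact_force: [-0.0, -0.4, -0.8]
opening: 0.0005
at [-0.21, -11.86, np.float64(78.31)] R [[0.0, 0.05, -1.0], [-0.0, -1.0, -0.05], [-1.0, 0.0, -0.0]] F [-0.  -0.4 -0.8] t 5.1
units [ 0.008  0.003 -0.005] y dir off hy deg 0.010118211683050049
```

```bash
python3 -m crank '[{"fingers":-1,"tx":0.01,"ty":0,"tz":0,"roll":0},{"fingers":-1,"tx":0.02,"ty":0,"tz":0,"roll":0},{"fingers":-1,"tx":0.025,"ty":0,"tz":0,"roll":0},{"fingers":-1,"tx":0.025,"ty":0,"tz":0,"roll":0},{"fingers":-1,"tx":0.025,"ty":0,"tz":0,"roll":0},{"fingers":-1,"tx":0.025,"ty":0,"tz":0,"roll":0},{"fingers":-1,"tx":0.025,"ty":0,"tz":0,"roll":0},{"fingers":-1,"tx":0.025,"ty":0,"tz":0,"roll":0}]' 20; python3 -c "
from g import *
goto(0,-12,77)"
```

```text
time: 6.1
tool_pos: [0.5479, -0.0844, 0.1023]
tool_rot: [2.01, 1.571, -1.078]
contact_force: [-0.5, 0.2, 0.5]
opening: 0.0005
at [-0.2, -11.86, np.float64(77.32)] R [[0.0, 0.05, -1.0], [-0.0, -1.0, -0.05], [-1.0, 0.0, -0.0]] F [-0.5  0.2  0.5] t 6.1
units [ 0.008  0.003 -0.005] y dir off hy deg 0.010548629602880055
```

```bash
python3 -m crank '[{"fingers":-1,"tx":-0.12,"ty":0,"tz":0,"roll":0},{"fingers":-1,"tx":-0.12,"ty":-0.15,"tz":0,"roll":0},{"fingers":-1,"tx":-0.12,"ty":-0.3,"tz":0,"roll":0},{"fingers":-1,"tx":-0.12,"ty":-0.3,"tz":0,"roll":0},{"fingers":-1,"tx":-0.08,"ty":-0.3,"tz":0,"roll":0},{"fingers":-1,"tx":-0.06,"ty":-0.3,"tz":0,"roll":0},{"fingers":-1,"tx":-0.05,"ty":-0.3,"tz":0,"roll":0},{"fingers":-1,"tx":-0.05,"ty":-0.3,"tz":0,"roll":0}]' 20; python3 -c "
from g import *
goto(0,-12,77)"
```

```text
time: 7.1
tool_pos: [0.5473, -0.0725, 0.1042]
tool_rot: [0.601, 1.571, -2.487]
contact_force: [-0.3, 0.4, 0.4]
opening: 0.0009
at [-0.23, 0.05, np.float64(79.25)] R [[-0.0, 0.05, -1.0], [-0.0, -1.0, -0.05], [-1.0, 0.0, 0.0]] F [-0.3  0.4  0.4] t 7.1
units [ 0.056  0.301 -0.006] y dir off hy deg 0.003590314047613674
```

```bash
python3 -m crank '[{"fingers":-1,"tx":0.01,"ty":0,"tz":0,"roll":0},{"fingers":-1,"tx":0.02,"ty":0,"tz":0,"roll":0},{"fingers":-1,"tx":0.025,"ty":0,"tz":0,"roll":0},{"fingers":-1,"tx":0.025,"ty":0,"tz":0,"roll":0},{"fingers":-1,"tx":0.025,"ty":0,"tz":0,"roll":0},{"fingers":-1,"tx":0.025,"ty":0,"tz":0,"roll":0},{"fingers":-1,"tx":0.025,"ty":0,"tz":0,"roll":0},{"fingers":-1,"tx":0.025,"ty":0,"tz":0,"roll":0}]' 20; python3 - <<'E'
from g import *
goto(0,-12,77)
p,d=read_camera("scene");cv2.imwrite("pics/s1.png",cv2.resize(cv2.convertScaleAbs(p[150:310,130:340,::-1],alpha=1.5),None,fx=3.8,fy=3.7,interpolation=cv2.INTER_CUBIC))
E
```

```text
time: 8.1
tool_pos: [0.5473, -0.0724, 0.1033]
tool_rot: [1.608, 1.571, -1.48]
contact_force: [0.6, 0.6, 0.6]
opening: 0.0003
at [-0.21, 0.16, np.float64(78.31)] R [[0.0, 0.05, -1.0], [-0.0, -1.0, -0.05], [-1.0, 0.0, -0.0]] F [0.6 0.6 0.6] t 8.1
units [ 0.033  0.304 -0.005] y dir off hy deg 0.0105042388321408
```

View pics/s1.png

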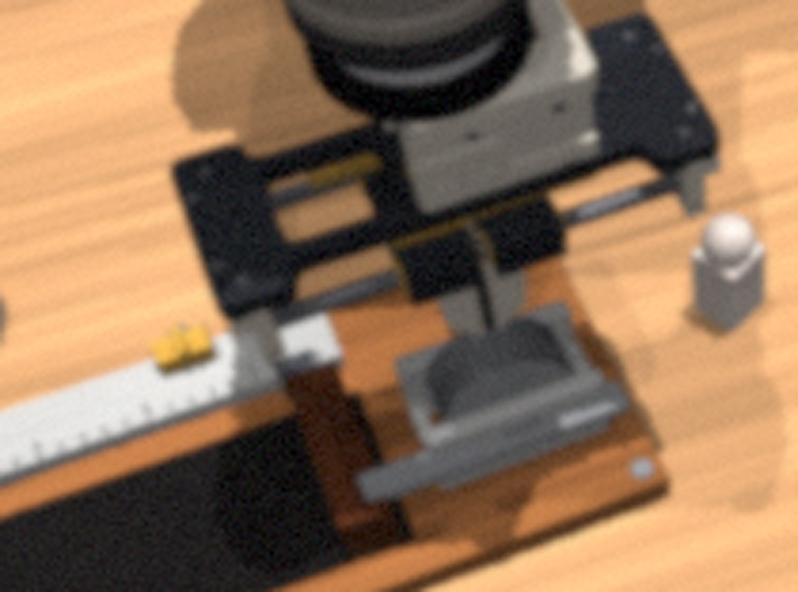

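The scene crop shows the shut fingers at about (485,320), near the robot-side edge of the wheel top. No contact registers at a nominal 78.3 mm, so I'll check the geometry by projection.

```bash
python3 - <<'E'
from g import *
c=get_calibration("scene");P=np.linalg.inv(np.array(c["pose"]));f=240/np.tan(np.radians(c["vertical_fov"])/2)
def pr(p):
    q=P[:3,:3]@p+P[:3,3];return np.array([(q[0]/q[2]*f+c["cx"]-130)*3.8,(q[1]/q[2]*f+c["cy"]-150)*3.7]).round(0),q[2].round(3)
for lx in(-14,0,14): print("wheeltop",lx,pr(np.r_[AX+hx*lx/1000,.08]))
s,R,p,l=st()
for dz in(0,.01,.02):
  for lx in(-9.5,9.5): print("tip",lx,dz,pr(p+R[:,0]*(.025-dz)+np.r_[hx*lx/1000,0]))
p_,d=read_camera("scene");cal=np.array(c["pose"])
for v in range(300,385,6):
    r=int(v/3.7+150); row=[]
    for u in(465,510):
        k=int(u/3.8+130);w=pix("scene",k,r,d=float(d[r,k]));a=(w[:2]-AX)*1000
        row.append([float(x) for x in np.round([a@hx,a@hy,w[2]*1000],1)])
    print(v,row)
E
```

```text
wheeltop -14 (array([480., 317.]), np.float64(0.737))
wheeltop 0 (array([491., 342.]), np.float64(0.729))
wheeltop 14 (array([502., 366.]), np.float64(0.722))
tip -9.5 0 (array([484., 327.]), np.float64(0.736))
tip 9.5 0 (array([499., 360.]), np.float64(0.726))
tip -9.5 0.01 (array([481., 314.]), np.float64(0.727))
tip 9.5 0.01 (array([496., 347.]), np.float64(0.718))
tip -9.5 0.02 (array([478., 301.]), np.float64(0.719))
tip 9.5 0.02 (array([493., 335.]), np.float64(0.709))
300 [[10.9, -8.8, 132.2], [11.9, 9.1, 122.8]]
306 [[11.7, -9.2, 130.8], [11.2, 9.0, 119.2]]
312 [[12.2, -10.0, 126.6], [11.4, 8.3, 114.4]]
318 [[11.7, -10.3, 123.3], [11.1, 8.1, 111.3]]
324 [[11.9, -11.0, 118.6], [-6.5, 10.8, 80.1]]
330 [[11.4, -11.7, 112.6], [-4.2, 9.7, 77.9]]
336 [[-11.0, -8.8, 77.1], [-1.8, 9.0, 78.8]]
342 [[-7.1, -10.2, 77.4], [1.4, 7.7, 78.0]]
348 [[-4.6, -11.3, 75.6], [6.8, 6.0, 80.7]]
354 [[-0.7, -12.2, 78.8], [7.9, 5.5, 79.5]]
360 [[1.9, -13.4, 77.2], [10.9, 4.3, 78.6]]
366 [[3.0, -13.9, 75.9], [11.5, 3.9, 76.7]]
372 [[7.4, -15.3, 77.1], [15.7, 2.4, 77.7]]
378 [[10.0, -16.4, 75.6], [15.8, 1.7, 72.1]]
384 [[12.4, -17.1, 76.5], [15.8, 1.4, 69.3]]
```

```bash
python3 - <<'E'
from g import *
im,d=read_camera("scene")
np.set_printoptions(linewidth=200,suppress=True)
for r in range(228,250,2):
    o=[]
    for k in range(248,270,2):
        w=pix("scene",k,r,d=float(d[r,k]));a=(w[:2]-AX)*1000
        o.append("%4d/%4d/%4d"%(a@hx,a@hy,w[2]*1000))
    print(r,*o)
cv2.imwrite("pics/s2.png",cv2.resize(cv2.convertScaleAbs(im[215:260,235:295,::-1],alpha=2),None,fx=12,fy=12,interpolation=cv2.INTER_CUBIC))
E
```

```text
228   35/ -17/ 177   36/ -14/ 177   11/  -7/ 140   11/  -4/ 138    9/  -1/ 134    9/   1/ 132   10/   4/ 131   10/   7/ 130   11/  10/ 129   11/  13/ 127   10/  16/ 124
230   12/ -14/ 140   11/ -11/ 136   11/  -8/ 135   11/  -5/ 133    9/  -2/ 129    9/   0/ 127   11/   3/ 128   11/   6/ 127   10/   9/ 123   12/  12/ 123   11/  15/ 120
232   10/ -15/ 133   11/ -12/ 132   11/  -9/ 130   11/  -6/ 128   10/  -3/ 125    9/   0/ 122   11/   2/ 122   10/   6/ 119   10/   9/ 117   10/  12/ 116  -55/  29/  18
234   12/ -15/ 130   10/ -12/ 126   11/  -9/ 124   12/  -7/ 125   10/  -3/ 120    6/   0/ 113   12/   1/ 119    9/   5/ 114  405/ -68/ 689  -52/  24/  18  -21/  21/  61
236   10/ -16/ 122   11/ -13/ 122   10/ -10/ 119   10/  -7/ 117    9/  -4/ 114    8/  -1/ 110   10/   1/ 111   10/   4/ 109  -10/  11/  77   -7/  14/  78   -9/  18/  74
238   10/ -17/ 117   12/ -14/ 118   10/ -11/ 114   10/  -8/ 111   11/  -5/ 111   10/  -1/ 107    9/   1/ 105   -7/   7/  77   -5/  10/  78   -6/  13/  74   -4/  16/  75
240  -53/  -9/  19  -53/  -6/  17   -9/  -8/  78   -8/  -5/  78   -5/  -3/  81   -4/   0/  81   -3/   2/  80   -1/   5/  80   -1/   8/  79   -1/  12/  77    0/  15/  78
242  -11/ -15/  75   -8/ -13/  76   -6/ -10/  78   -4/  -7/  79   -2/  -4/  80    0/  -1/  80    0/   1/  78    1/   4/  80    2/   7/  80    4/  10/  80    4/  13/  78
244   -7/ -17/  75   -6/ -14/  74   -3/ -11/  76   -1/  -8/  78    1/  -5/  80    1/  -2/  78    3/   0/  80    4/   3/  79    5/   6/  79    6/   9/  77    7/  12/  77
246   -5/ -18/  73   -2/ -15/  74    0/ -12/  77    2/  -9/  79    2/  -6/  76    6/  -4/  80    6/   0/  78    8/   1/  79    9/   4/  79   11/   7/  80   12/  10/  79
248   -1/ -19/  72    0/ -16/  74    4/ -14/  78    4/ -10/  76    8/  -8/  79    8/  -5/  78   10/  -2/  78   12/   0/  80   13/   3/  80   14/   6/  79   13/   9/  75
```

View pics/s2.png

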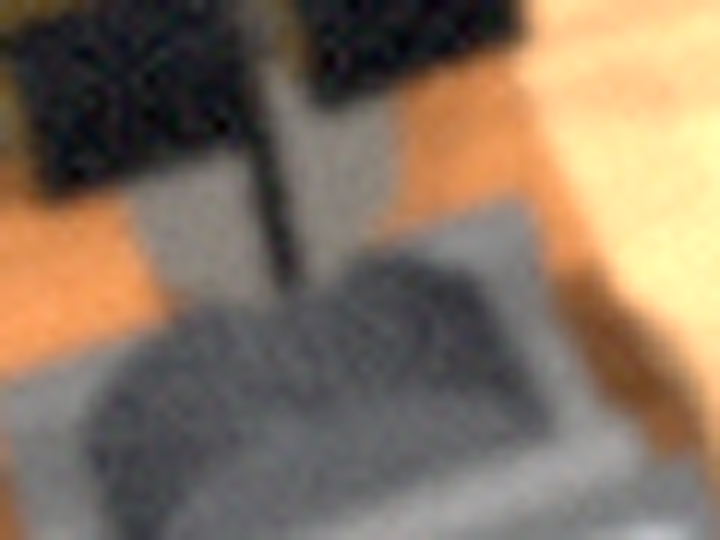

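The depth shows the front faces of the fingers ending at z≈105 mm, centred on the wheel top (80 mm). So the tips are really about 25 mm higher than the tip_reach arithmetic says. I trust the picture and will go down with force checks.

```bash
python3 -m crank '[{"fingers":-1,"tx":0.1,"ty":0,"tz":0,"roll":0},{"fingers":-1,"tx":0.2,"ty":0,"tz":0,"roll":0},{"fingers":-1,"tx":0.3,"ty":0,"tz":0,"roll":0},{"fingers":-1,"tx":0.4,"ty":0,"tz":0,"roll":0},{"fingers":-1,"tx":0.45,"ty":0,"tz":0,"roll":0},{"fingers":-1,"tx":0.48,"ty":0,"tz":0,"roll":0},{"fingers":-1,"tx":0.48,"ty":0,"tz":0,"roll":0},{"fingers":-1,"tx":0.48,"ty":0,"tz":0,"roll":0}]' 20; python3 - <<'E'
from g import *
goto(0,0,77)
im,d=read_camera("scene")
for r in range(236,254,2):
    o=[]
    for k in range(250,268,3):
        w=pix("scene",k,r,d=float(d[r,k]));a=(w[:2]-AX)*1000
        o.append("%4d/%4d/%4d"%(a@hx,a@hy,w[2]*1000))
    print(r,*o)
E
```

```text
time: 9.25
tool_pos: [0.5474, -0.0724, 0.0843]
tool_rot: [2.583, 1.57, -0.505]
contact_force: [-0.3, -0.5, -1.2]
opening: 0.0004
at [-0.13, 0.12, np.float64(59.25)] R [[0.0, 0.05, -1.0], [-0.0, -1.0, -0.05], [-1.0, 0.0, -0.0]] F [-0.3 -0.5 -1.2] t 9.25
units [-0.444  0.003 -0.003] y dir off hy deg 0.009603603209029643
236   35/ -16/ 156   10/  -8/ 118   11/  -4/ 116   10/   0/ 112   10/   4/ 109   11/   9/ 107
238   11/ -14/ 117   10/  -9/ 112   12/  -5/ 113    9/   0/ 105   11/   4/ 105   11/   8/ 102
240   11/ -15/ 112   11/ -10/ 109   12/  -6/ 107    9/  -1/ 101   11/   3/ 100   11/   7/  98
242   11/ -15/ 107   11/ -11/ 103   11/  -6/ 100    9/  -1/  95   11/   2/  95   11/   7/  91
244   10/ -16/ 100   12/ -12/  99   10/  -7/  94    9/  -2/  90   10/   2/  88    5/   7/  78
246   -1/ -15/  77    0/ -11/  77   11/  -8/  90   11/  -3/  87    8/   1/  78    9/   6/  78
248    1/ -16/  75    5/ -12/  78    7/  -8/  78   10/  -3/  80   11/   0/  79   14/   4/  80
250    3/ -17/  73    7/ -13/  76   10/  -9/  78   14/  -5/  80   15/   0/  79   15/   4/  76
252    7/ -19/  73   10/ -14/  75   13/ -10/  76   16/  -6/  77   16/  -1/  75   15/   3/  70
```

```bash
python3 -m crank '[{"fingers":-1,"tx":0,"ty":0.12,"tz":0,"roll":0},{"fingers":-1,"tx":0,"ty":0.25,"tz":0,"roll":0},{"fingers":-1,"tx":0.03,"ty":0.25,"tz":0,"roll":0},{"fingers":-1,"tx":0.05,"ty":0.25,"tz":0,"roll":0},{"fingers":-1,"tx":0.07,"ty":0.25,"tz":0,"roll":0},{"fingers":-1,"tx":0.08,"ty":0.25,"tz":0,"roll":0},{"fingers":-1,"tx":0.08,"ty":0.25,"tz":0,"roll":0},{"fingers":-1,"tx":0.08,"ty":0.25,"tz":0,"roll":0}]' 20; python3 - <<'E'
from g import *
goto(0,0,55)
E
```

```text
time: 10.3
tool_pos: [0.5478, -0.0823, 0.081]
tool_rot: [2.298, 1.571, -0.79]
contact_force: [-0.0, 1.5, -0.5]
opening: 0.0007
at [-0.18, -9.83, np.float64(55.95)] R [[0.0, 0.05, -1.0], [-0.0, -1.0, -0.05], [-1.0, 0.0, -0.0]] F [-0.   1.5 -0.5] t 10.3
units [ 0.024 -0.246 -0.004] y dir off hy deg 0.013425723480679608
```

Step down in 1 mm increments.

```bash
python3 -m crank '[{"fingers":-1,"tx":0.01,"ty":0,"tz":0,"roll":0},{"fingers":-1,"tx":0.02,"ty":0,"tz":0,"roll":0},{"fingers":-1,"tx":0.025,"ty":0,"tz":0,"roll":0},{"fingers":-1,"tx":0.025,"ty":0,"tz":0,"roll":0},{"fingers":-1,"tx":0.025,"ty":0,"tz":0,"roll":0},{"fingers":-1,"tx":0.025,"ty":0,"tz":0,"roll":0},{"fingers":-1,"tx":0.025,"ty":0,"tz":0,"roll":0},{"fingers":-1,"tx":0.025,"ty":0,"tz":0,"roll":0}]' 20; python3 -c "
from g import *
goto(0,0,55)"
```

```text
time: 11.3
tool_pos: [0.5478, -0.0824, 0.0799]
tool_rot: [1.841, 1.571, -1.247]
contact_force: [-0.1, 0.2, -0.1]
opening: 0.0004
at [-0.21, -9.86, np.float64(54.91)] R [[0.0, 0.05, -1.0], [-0.0, -1.0, -0.05], [-1.0, 0.0, -0.0]] F [-0.1  0.2 -0.1] t 11.3
units [-0.002 -0.246 -0.005] y dir off hy deg 0.011731555461466314
```

```bash
python3 -m crank '[{"fingers":-1,"tx":0.01,"ty":0,"tz":0,"roll":0},{"fingers":-1,"tx":0.02,"ty":0,"tz":0,"roll":0},{"fingers":-1,"tx":0.03,"ty":0,"tz":0,"roll":0},{"fingers":-1,"tx":0.03,"ty":0,"tz":0,"roll":0},{"fingers":-1,"tx":0.03,"ty":0,"tz":0,"roll":0},{"fingers":-1,"tx":0.03,"ty":0,"tz":0,"roll":0},{"fingers":-1,"tx":0.03,"ty":0,"tz":0,"roll":0},{"fingers":-1,"tx":0.03,"ty":0,"tz":0,"roll":0}]' 20; python3 -c "
from g import *
goto(0,0,55)"
```

```text
time: 12.3
tool_pos: [0.5479, -0.0824, 0.0787]
tool_rot: [2.333, 1.571, -0.754]
contact_force: [-0.9, -0.4, 0.1]
opening: 0.0005
at [-0.17, -9.86, np.float64(53.72)] R [[0.0, 0.05, -1.0], [-0.0, -1.0, -0.05], [-1.0, 0.0, -0.0]] F [-0.9 -0.4  0.1] t 12.3
units [-0.032 -0.247 -0.004] y dir off hy deg 0.009128841686901978
```

```bash
python3 -m crank '[{"fingers":-1,"tx":0.01,"ty":0,"tz":0,"roll":0},{"fingers":-1,"tx":0.02,"ty":0,"tz":0,"roll":0},{"fingers":-1,"tx":0.03,"ty":0,"tz":0,"roll":0},{"fingers":-1,"tx":0.035,"ty":0,"tz":0,"roll":0},{"fingers":-1,"tx":0.035,"ty":0,"tz":0,"roll":0},{"fingers":-1,"tx":0.035,"ty":0,"tz":0,"roll":0},{"fingers":-1,"tx":0.035,"ty":0,"tz":0,"roll":0},{"fingers":-1,"tx":0.035,"ty":0,"tz":0,"roll":0}]' 20; python3 - <<'E'
from g import *
goto(0,0,55)
im,d=read_camera("scene")
for r in range(238,256,2):
    o=[]
    for k in range(244,268,2):
        w=pix("scene",k,r,d=float(d[r,k]));a=(w[:2]-AX)*1000
        o.append("%4d/%4d/%4d"%(a@hx,a@hy,w[2]*1000))
    print(r,*o)
cv2.imwrite("pics/s3.png",cv2.resize(cv2.convertScaleAbs(im[215:260,235:295,::-1],alpha=2.5),None,fx=12,fy=12,interpolation=cv2.INTER_CUBIC))
E
```

```text
time: 13.3
tool_pos: [0.5479, -0.0825, 0.0776]
tool_rot: [2.357, 1.57, -0.731]
contact_force: [-1.5, -0.4, 5.2]
opening: 0.0005
at [-0.11, -10.02, np.float64(52.62)] R [[0.0, 0.05, -1.0], [-0.0, -1.0, -0.05], [-1.0, 0.0, -0.0]] F [-1.5 -0.4  5.2] t 13.3
units [-0.06  -0.25  -0.003] y dir off hy deg 0.010851589541715612
238   36/ -26/ 158   36/ -23/ 156   35/ -20/ 153   37/ -17/ 155   37/ -15/ 152   10/  -8/ 111   10/  -5/ 110   10/  -2/ 108   11/   0/ 107   11/   3/ 105   -5/  10/  78   -5/  13/  76
240   36/ -26/ 153   37/ -24/ 153   36/ -21/ 150   11/ -15/ 111    9/ -11/ 107    9/  -8/ 105   11/  -5/ 106   12/  -2/ 105   10/   0/ 101   10/   3/  99   11/   6/  99   -1/  12/  76
242   10/ -24/ 110   11/ -21/ 110   11/ -18/ 109   10/ -15/ 105    8/ -12/ 101   10/  -9/ 101   11/  -6/ 100    9/  -3/  96   10/   0/  96   10/   2/  94   11/   5/  93    3/  10/  79
244   11/ -25/ 107   10/ -22/ 104   10/ -19/ 101   10/ -16/  99   11/ -13/  99    9/ -10/  94    9/  -7/  93   12/  -4/  94   11/  -1/  91   10/   2/  88    7/   5/  80    7/   9/  79
246   11/ -26/ 101   10/ -23/  98   12/ -20
[... 176 characters left out ...]
 11/ -21/  92   11/ -18/  90   11/ -15/  89    8/ -11/  82    9/  -8/  81   10/  -5/  81   10/  -2/  78   14/   0/  82   12/   3/  78   14/   6/  80
250   -6/ -26/  64   -1/ -23/  70   11/ -21/  87   10/ -18/  84   11/ -15/  83    9/ -12/  77   10/  -9/  77   12/  -6/  78   14/  -3/  80   16/   0/  80   16/   2/  79   16/   5/  76
252   -3/ -27/  62    0/ -24/  67    5/ -22/  72    7/ -19/  73    8/ -16/  73   13/ -13/  79   16/ -10/  80   17/  -8/  80   15/  -4/  75   15/  -1/  73   15/   1/  72   15/   5/  69
254   -2/ -28/  58    2/ -25/  65    6/ -23/  69    9/ -20/  71   12/ -17/  74   16/ -14/  77   15/ -11/  73   15/  -8/  71   15/  -5/  69   16/  -2/  68   15/   1/  65   15/   4/  64
```

View pics/s3.png

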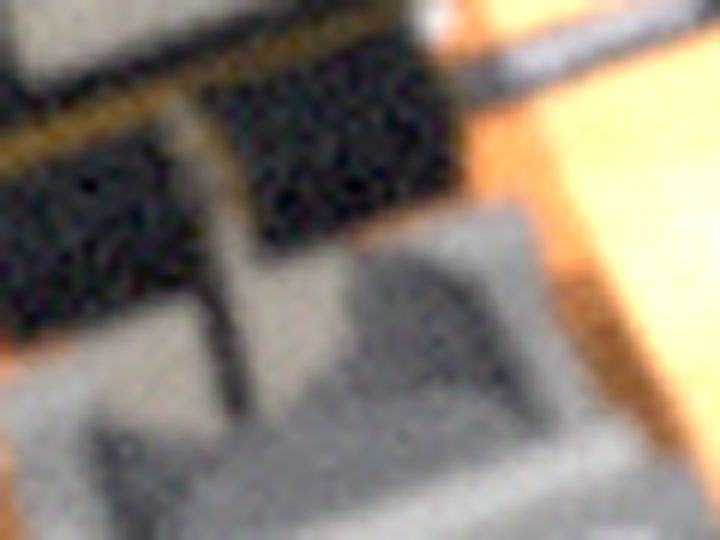

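The crop shows tapered fingertips touching the wheel at about (240,410), with a 5 N press. I'll make a small test stroke.

```bash
python3 -m crank '[{"fingers":-1,"tx":0,"ty":-0.02,"tz":0,"roll":0},{"fingers":-1,"tx":0,"ty":-0.04,"tz":0,"roll":0},{"fingers":-1,"tx":0,"ty":-0.06,"tz":0,"roll":0},{"fingers":-1,"tx":0,"ty":-0.08,"tz":0,"roll":0},{"fingers":-1,"tx":0,"ty":-0.1,"tz":0,"roll":0},{"fingers":-1,"tx":0,"ty":-0.1,"tz":0,"roll":0},{"fingers":-1,"tx":0,"ty":-0.1,"tz":0,"roll":0},{"fingers":-1,"tx":0,"ty":-0.1,"tz":0,"roll":0}]' 20; python3 -c "
from g import *
goto(0,0,55)"
```

```text
time: 14.35
tool_pos: [0.5479, -0.0791, 0.0782]
tool_rot: [2.132, 1.569, -0.956]
contact_force: [-3.1, -2.5, 9.2]
opening: 0.0006
at [0.0, -6.65, np.float64(53.23)] R [[0.0, 0.05, -1.0], [-0.0, -1.0, -0.05], [-1.0, 0.0, -0.0]] F [-3.1 -2.5  9.2] t 14.35
units [-0.044 -0.166 -0.   ] y dir off hy deg 0.016079560383133185
```

```bash
python3 -m crank '[{"fingers":-1,"tx":-0.015,"ty":-0.06,"tz":0,"roll":0},{"fingers":-1,"tx":-0.02,"ty":-0.12,"tz":0,"roll":0},{"fingers":-1,"tx":-0.02,"ty":-0.18,"tz":0,"roll":0},{"fingers":-1,"tx":-0.015,"ty":-0.24,"tz":0,"roll":0},{"fingers":-1,"tx":-0.005,"ty":-0.3,"tz":0,"roll":0},{"fingers":-1,"tx":0.01,"ty":-0.36,"tz":0,"roll":0},{"fingers":-1,"tx":0.02,"ty":-0.4,"tz":0,"roll":0},{"fingers":-1,"tx":0.02,"ty":-0.4,"tz":0,"roll":0}]' 20; cat >> m.py <<'E'
def look(n):
    im,_=read_camera("top");cv2.imwrite(n,cv2.resize(cv2.convertScaleAbs(im[220:335,330:480,::-1],alpha=1.6),None,fx=5,fy=5,interpolation=cv2.INTER_CUBIC))
E
python3 -c "
from g import *
goto(0,0,55)
import m;m.look('pics/t1.png')"
```

```text
time: 15.35
tool_pos: [0.547, -0.0621, 0.0777]
tool_rot: [3.102, 1.57, 0.015]
contact_force: [-4.0, 2.4, 12.8]
opening: 0.0004
at [0.06, 10.45, np.float64(52.74)] R [[0.0, 0.05, -1.0], [0.0, -1.0, -0.05], [-1.0, 0.0, -0.0]] F [-4.   2.4 12.8] t 15.35
units [-0.057  0.261  0.002] y dir off hy deg 0.019881804726850305
```

View pics/t1.png

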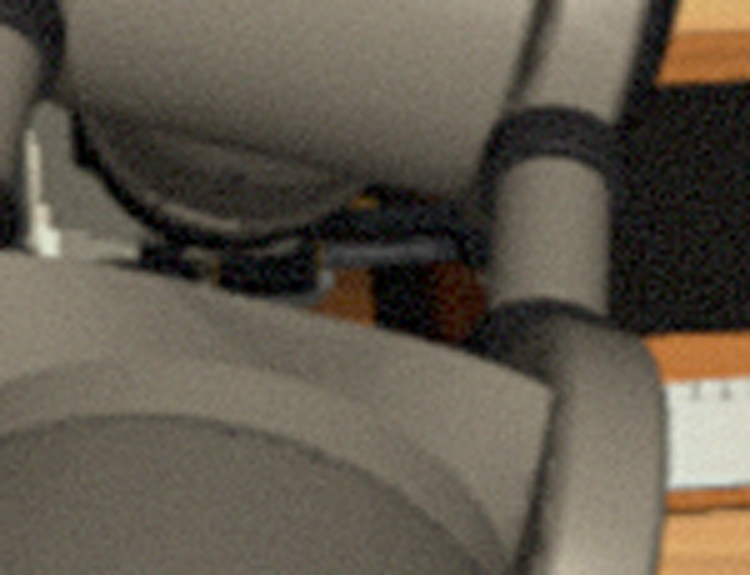

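The arm hides the jaw from the top camera, so I'll track it from the scene camera, rectified to the jaw-top plane, against the first picture.

```bash
cat > j.py <<'E'
from g import *
O=np.array([.5353,-.2184]);c=get_calibration("scene");P=np.linalg.inv(np.array(c["pose"]));f=240/np.tan(np.radians(c["vertical_fov"])/2)
def rect(im,z,xs,ys):
    X,Y=np.meshgrid(xs,ys,indexing="ij");w=np.stack([O[0]+X*hx[0]/1e3+Y*hy[0]/1e3,O[1]+X*hx[1]/1e3+Y*hy[1]/1e3,0*X+z],-1)
    q=(w-P_c)@P[:3,:3].T
    return cv2.remap(im,(q[...,0]/q[...,2]*f+c["cx"]).astype("f4"),(q[...,1]/q[...,2]*f+c["cy"]).astype("f4"),cv2.INTER_LINEAR)
P_c=np.array(c["pose"])[:3,3]
def edge(im):
    ys=np.arange(0,80,.5);r=rect(im,.051,np.arange(0,30,1.),ys)
    k=cv2.GaussianBlur((r[...,0].astype(float)-0.*r[...,2]).mean(0)[None],(9,1),1.5)[0]
    return ys,k
E
python3 - <<'E'
from j import *
im0=cv2.imread("pics/scene0.png")[:,:,::-1].copy();im,_=read_camera("scene");cv2.imwrite("pics/scene1.png",im[:,:,::-1])
for i in(im0,im):
    ys,k=edge(i);print(k[60:156:2].round().astype(int))
    g=np.gradient(k);print("edge",ys[np.argmax(g)])
E
```

```text
[25 25 25 25 24 25 25 25 25 25 26 26 26 25 25 25 25 25 25 25 25 23 22 21
 21 24 30 38 46 52 55 57 57 57 58 58 58 58 58 59 60 60 61 61 62 62 62 60]
edge 57.0
[25 24 22 22 22 22 21 21 20 20 20 19 19 19 21 24 29 33 36 37 38 37 36 35
 35 36 36 36 36 36 37 37 38 38 38 37 36 34 32 27 23 18 15 13 12 12 13 14]
edge 46.0
```

The edge went from 57.0 to 46.0 mm. That is 11.0 mm against 10.9 mm expected, so the wheel didn't slip. Lift, return, stroke again.

```bash
python3 -m crank '[{"fingers":-1,"tx":-0.15,"ty":0,"tz":0,"roll":0},{"fingers":-1,"tx":-0.15,"ty":0.25,"tz":0,"roll":0},{"fingers":-1,"tx":-0.15,"ty":0.5,"tz":0,"roll":0},{"fingers":-1,"tx":-0.15,"ty":0.5,"tz":0,"roll":0},{"fingers":-1,"tx":-0.08,"ty":0.5,"tz":0,"roll":0},{"fingers":-1,"tx":-0.03,"ty":0.5,"tz":0,"roll":0},{"fingers":-1,"tx":-0.012,"ty":0.5,"tz":0,"roll":0},{"fingers":-1,"tx":-0.012,"ty":0.5,"tz":0,"roll":0}]' 20
python3 -c "
from j import *
goto(0,0,55);im,_=read_camera('scene');ys,k=edge(im);print(ys[np.argmax(np.gradient(k))])"
```

```text
time: 16.45
tool_pos: [0.5478, -0.0825, 0.0776]
tool_rot: [1.762, 1.57, -1.325]
contact_force: [-3.1, -1.9, 7.2]
opening: 0.0007
at [-0.25, -9.97, np.float64(52.58)] R [[0.0, 0.05, -1.0], [-0.0, -1.0, -0.05], [-1.0, 0.0, -0.0]] F [-3.1 -1.9  7.2] t 16.45
units [-0.061 -0.249 -0.006] y dir off hy deg 0.04112106140348715
45.5
```

```bash
python3 -m crank '[{"fingers":-1,"tx":-0.014,"ty":-0.07,"tz":0,"roll":0},{"fingers":-1,"tx":-0.025,"ty":-0.14,"tz":0,"roll":0},{"fingers":-1,"tx":-0.03,"ty":-0.21,"tz":0,"roll":0},{"fingers":-1,"tx":-0.03,"ty":-0.28,"tz":0,"roll":0},{"fingers":-1,"tx":-0.026,"ty":-0.35,"tz":0,"roll":0},{"fingers":-1,"tx":-0.016,"ty":-0.42,"tz":0,"roll":0},{"fingers":-1,"tx":-0.002,"ty":-0.49,"tz":0,"roll":0},{"fingers":-1,"tx":-0.002,"ty":-0.49,"tz":0,"roll":0}]' 20
python3 -c "
from j import *
goto(0,0,55);im,_=read_camera('scene');ys,k=edge(im);print(ys[np.argmax(np.gradient(k))])
cv2.imwrite('pics/s5.png',cv2.resize(cv2.convertScaleAbs(im[200:305,150:310,::-1],alpha=2),None,fx=5,fy=5,interpolation=cv2.INTER_CUBIC))"
```

```text
time: 17.5
tool_pos: [0.5468, -0.0623, 0.0779]
tool_rot: [2.984, 1.57, -0.103]
contact_force: [-2.8, 2.5, 7.3]
opening: 0.0005
at [-0.14, 10.25, np.float64(52.94)] R [[0.0, 0.05, -1.0], [-0.0, -1.0, -0.05], [-1.0, 0.0, -0.0]] F [-2.8  2.5  7.3] t 17.5
units [-0.052  0.256 -0.003] y dir off hy deg 0.047700364539821294
35.0
```

View pics/s5.png

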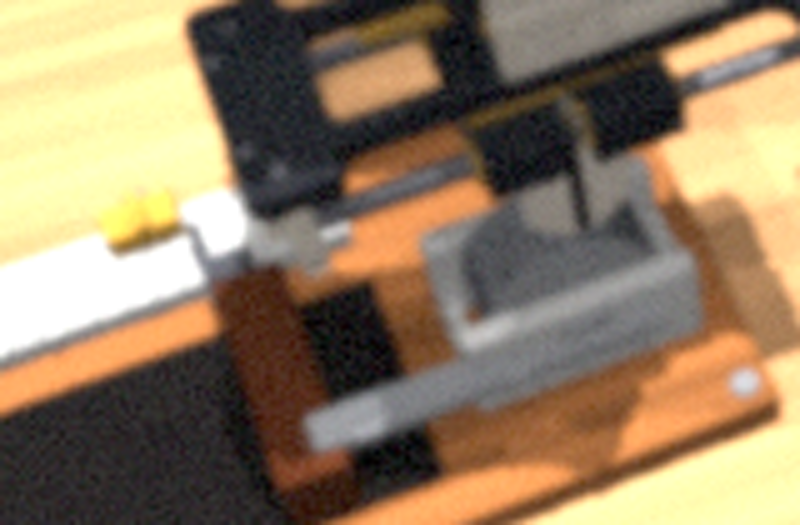

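Jaw travel is now 22 mm, with about 15 mm left. Another return and full stroke.

```bash
python3 -m crank '[{"fingers":-1,"tx":-0.15,"ty":0,"tz":0,"roll":0},{"fingers":-1,"tx":-0.15,"ty":0.25,"tz":0,"roll":0},{"fingers":-1,"tx":-0.15,"ty":0.5,"tz":0,"roll":0},{"fingers":-1,"tx":-0.15,"ty":0.5,"tz":0,"roll":0},{"fingers":-1,"tx":-0.08,"ty":0.5,"tz":0,"roll":0},{"fingers":-1,"tx":-0.02,"ty":0.5,"tz":0,"roll":0},{"fingers":-1,"tx":0,"ty":0.5,"tz":0,"roll":0},{"fingers":-1,"tx":0,"ty":0.5,"tz":0,"roll":0}]' 20
python3 -c "
from j import *
goto(0,0,55)"
python3 -m crank '[{"fingers":-1,"tx":-0.014,"ty":-0.07,"tz":0,"roll":0},{"fingers":-1,"tx":-0.025,"ty":-0.14,"tz":0,"roll":0},{"fingers":-1,"tx":-0.03,"ty":-0.21,"tz":0,"roll":0},{"fingers":-1,"tx":-0.03,"ty":-0.28,"tz":0,"roll":0},{"fingers":-1,"tx":-0.026,"ty":-0.35,"tz":0,"roll":0},{"fingers":-1,"tx":-0.016,"ty":-0.42,"tz":0,"roll":0},{"fingers":-1,"tx":-0.002,"ty":-0.49,"tz":0,"roll":0},{"fingers":-1,"tx":-0.002,"ty":-0.49,"tz":0,"roll":0}]' 20
python3 -c "
from j import *
goto(0,0,55);im,_=read_camera('scene');ys,k=edge(im);print(ys[np.argmax(np.gradient(k))])"
```

```text
time: 18.55
tool_pos: [0.5478, -0.0828, 0.0775]
tool_rot: [1.804, 1.57, -1.283]
contact_force: [-2.0, -1.4, 5.5]
opening: 0.0001
at [-0.22, -10.32, np.float64(52.54)] R [[0.0, 0.05, -1.0], [-0.0, -1.0, -0.05], [-1.0, 0.0, -0.0]] F [-2.  -1.4  5.5] t 18.55
units [-0.062 -0.258 -0.006] y dir off hy deg 0.037926941489047294
time: 19.55
tool_pos: [0.5469, -0.0626, 0.078]
tool_rot: [-3.109, 1.57, 0.087]
contact_force: [-3.0, 1.7, 8.2]
opening: 0.0006
at [-0.11, 9.92, np.float64(52.99)] R [[0.0, 0.05, -1.0], [0.0, -1.0, -0.05], [-1.0, -0.0, -0.0]] F [-3.   1.7  8.2] t 19.55
units [-0.05   0.248 -0.003] y dir off hy deg 0.03734753873857244
24.0
```

33 mm travelled. Lift clear and swing aside for an unobstructed top view.

```bash
python3 -m crank '[{"fingers":-1,"tx":-0.7,"ty":0,"tz":0,"roll":0},{"fingers":-1,"tx":-1.5,"ty":0,"tz":0,"roll":0},{"fingers":-1,"tx":-1.5,"ty":-1.2,"tz":0,"roll":0},{"fingers":-1,"tx":-1.5,"ty":-2.5,"tz":0,"roll":0},{"fingers":-1,"tx":-1.5,"ty":-3.8,"tz":0,"roll":0},{"fingers":-1,"tx":-1.5,"ty":-5,"tz":0,"roll":0},{"fingers":-1,"tx":-1.5,"ty":-6,"tz":0,"roll":0},{"fingers":-1,"tx":-1.5,"ty":-6,"tz":0,"roll":0}]' 20
python3 -c "
from g import *
goto(0,0,55)
im,_=read_camera('top');cv2.imwrite('pics/top2f.png',im[:,:,::-1])
cv2.imwrite('pics/t2.png',cv2.resize(cv2.convertScaleAbs(im[285:325,420:480,::-1],alpha=1.8),None,fx=12,fy=12,interpolation=cv2.INTER_CUBIC))"
```

```text
time: 20.6
tool_pos: [0.5331, 0.1793, 0.1368]
tool_rot: [-0.935, 1.57, 2.264]
contact_force: [-0.4, -0.8, -0.6]
opening: 0.0004
at [-0.86, 252.25, np.float64(111.8)] R [[-0.0, 0.06, -1.0], [0.0, -1.0, -0.06], [-1.0, -0.0, 0.0]] F [-0.4 -0.8 -0.6] t 20.6
units [1.417e+00 6.307e+00 6.000e-03] y dir off hy deg 0.2517201095646726
```

View pics/t2.png

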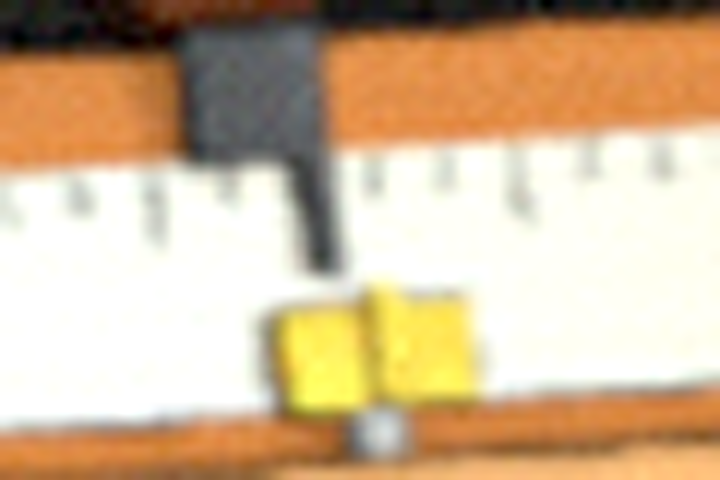

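```bash
python3 - <<'E'
from j import *
def L(u,v,z):
    p=pix("top",420+(u+.5)/12-.5,285+(v+.5)/12-.5,z);a=(p[:2]-O)*1000;return (a@hx).round(1),(a@hy).round(1)
print("ptr",L(326,265,.04),L(312,175,.04)); print("fin",L(384,292,.046),L(391,395,.046), L(376,292,.046)); print("rider edges",L(282,350,.042),L(475,345,.042),"screw",L(380,432,.028))
im=cv2.imread("pics/top2f.png")[:,:,::-1].astype(int)
print("ptr rows");[print(v,im[v,440:455].sum(1)) for v in (303,304,305,306)]
print("fin rows G");[print(v,im[v,440:464,1],im[v,440:464,2]) for v in (309,310,311,313,315,317)]
E
```

```text
ptr (np.float64(-54.0), np.float64(26.1)) (np.float64(-41.9), np.float64(26.6))
fin (np.float64(-58.5), np.float64(20.3)) (np.float64(-72.1), np.float64(20.9)) (np.float64(-58.4), np.float64(21.3))
rider edges (np.float64(-65.0), np.float64(33.7)) (np.float64(-66.0), np.float64(8.0)) screw (np.float64(-76.0), np.float64(18.5))
ptr rows
303 [437 435 428 393 317 183 129 188 329 430 439 423 426 429 429]
304 [432 438 432 407 329 220 124 183 312 419 429 434 437 427 415]
305 [427 427 427 411 335 231 126 162 295 397 427 422 428 429 430]
306 [435 432 428 408 356 252 120 160 286 384 431 441 440 437 432]
fin rows G
309 [143 147 149 145 141 137 134 129 125 119 104 121 131 126 118 118 121 114
 125 137 145 148 147 145] [140 143 143 143 137 131 126 121 117 110  75  64  75  91 102 106 102  96
 107 125 136 137 139 136]
310 [146 142 128 116 112 111 111 112 109  97  88 111 130 131 123 123 123 124
 125 136 143 147 146 145] [138 135 121 104  93  89  84  80  76  65  41  41  53  62  63  63  62  61
  76 112 134 139 137 137]
311 [139 122  95  96 119 119 124 125 121 107  88 108 130 133 129 130 128 128
 131 138 144 147 146 148] [133 114  83  56  54  49  53  52  45  42  29  40  47  50  47  49  44  45
  66 110 137 140 141 139]
313 [139 116  77  96 131 136 133 133 133 122  96 108 129 137 128 130 128 126
 128 131 135 147 147 147] [136 108  59  39  47  52  47  49  53  50  34  46  48  57  44  48  48  45
  57  94 125 140 138 136]
315 [141 115  85  83 118 134 142 138 137 134 109 104 126 123 128 130 133 134
 130 123 129 140 151 147] [132 108  69  34  42  50  60  54  55  50  40  38  48  42  51  49  49  51
  51  77 114 135 141 139]
317 [143 129 102  74 110 137 144 145 138 138 117  99 112 123 122 128 129 129
 129 126 132 134 127 127] [138 123  97  49  40  52  57  57  52  53  44  35  42  45  47  51  51  51
  52  74 113 128 123 124]
```

Pointer at 26.1 to 26.5, fin and rider centre at 20.5 to 20.9, so about 5.5 mm of jaw (10 mm of stroke) remains. Return above the wheel first.

```bash
python3 -m crank '[{"fingers":-1,"tx":0,"ty":1.2,"tz":0,"roll":0},{"fingers":-1,"tx":0,"ty":2.5,"tz":0,"roll":0},{"fingers":-1,"tx":0,"ty":3.8,"tz":0,"roll":0},{"fingers":-1,"tx":0,"ty":5,"tz":0,"roll":0},{"fingers":-1,"tx":0,"ty":6.38,"tz":0,"roll":0},{"fingers":-1,"tx":0.6,"ty":6.38,"tz":0,"roll":0},{"fingers":-1,"tx":1.2,"ty":6.38,"tz":0,"roll":0},{"fingers":-1,"tx":1.2,"ty":6.38,"tz":0,"roll":0}]' 20
python3 -c "
from g import *
goto(0,-5,53.5)"
```

```text
time: 21.65
tool_pos: [0.5459, -0.0792, 0.0875]
tool_rot: [-0.272, 1.567, 2.922]
contact_force: [-0.9, 0.0, 0.4]
opening: 0.0008
at [-1.91, -6.65, np.float64(62.54)] R [[-0.0, 0.05, -1.0], [0.0, -1.0, -0.05], [-1.0, -0.0, 0.0]] F [-0.9  0.   0.4] t 21.65
units [ 0.226 -0.041 -0.049] y dir off hy deg -0.08770200157186991
```

```bash
python3 -m crank '[{"fingers":-1,"tx":0.1,"ty":0,"tz":0,"roll":0},{"fingers":-1,"tx":0.18,"ty":0,"tz":0,"roll":0},{"fingers":-1,"tx":0.18,"ty":0,"tz":0,"roll":0},{"fingers":-1,"tx":0.18,"ty":0,"tz":0,"roll":0},{"fingers":-1,"tx":0.18,"ty":0,"tz":0,"roll":0},{"fingers":-1,"tx":0.18,"ty":0,"tz":0,"roll":0},{"fingers":-1,"tx":0.18,"ty":0,"tz":0,"roll":0},{"fingers":-1,"tx":0.18,"ty":0,"tz":0,"roll":0}]' 20
python3 -c "
from g import *
goto(0,-5,52.6)"
```

```text
time: 22.65
tool_pos: [0.5476, -0.0784, 0.0819]
tool_rot: [1.71, 1.571, -1.378]
contact_force: [0.7, 1.0, -1.0]
opening: 0.0007
at [-0.21, -5.88, np.float64(56.95)] R [[0.0, 0.05, -1.0], [-0.0, -1.0, -0.05], [-1.0, 0.0, -0.0]] F [ 0.7  1.  -1. ] t 22.65
units [ 0.109 -0.022 -0.005] y dir off hy deg 0.010998917653864737
```

```bash
python3 -m crank '[{"fingers":-1,"tx":0.05,"ty":0,"tz":0,"roll":0},{"fingers":-1,"tx":0.08,"ty":0,"tz":0,"roll":0},{"fingers":-1,"tx":0.1,"ty":0,"tz":0,"roll":0},{"fingers":-1,"tx":0.11,"ty":0,"tz":0,"roll":0},{"fingers":-1,"tx":0.11,"ty":0,"tz":0,"roll":0},{"fingers":-1,"tx":0.11,"ty":0,"tz":0,"roll":0},{"fingers":-1,"tx":0.11,"ty":0,"tz":0,"roll":0},{"fingers":-1,"tx":0.11,"ty":0,"tz":0,"roll":0}]' 20
python3 -c "
from j import *
goto(0,4,53);im,_=read_camera('scene');ys,k=edge(im);print(ys[np.argmax(np.gradient(k))])"
```

```text
time: 23.65
tool_pos: [0.5476, -0.0785, 0.0784]
tool_rot: [2.278, 1.57, -0.81]
contact_force: [-2.9, -0.8, 7.7]
opening: 0.0003
at [-0.18, -6.03, np.float64(53.39)] R [[0.0, 0.05, -1.0], [-0.0, -1.0, -0.05], [-1.0, 0.0, -0.0]] F [-2.9 -0.8  7.7] t 23.65
units [ 0.01  -0.251 -0.005] y dir off hy deg 0.01775621055440979
24.5
```

Stroke 10 mm (ty −0.25), then swing clear as before.

```bash
python3 -m crank '[{"fingers":-1,"tx":-0.005,"ty":-0.04,"tz":0,"roll":0},{"fingers":-1,"tx":-0.01,"ty":-0.08,"tz":0,"roll":0},{"fingers":-1,"tx":-0.012,"ty":-0.12,"tz":0,"roll":0},{"fingers":-1,"tx":-0.012,"ty":-0.16,"tz":0,"roll":0},{"fingers":-1,"tx":-0.01,"ty":-0.2,"tz":0,"roll":0},{"fingers":-1,"tx":-0.005,"ty":-0.24,"tz":0,"roll":0},{"fingers":-1,"tx":-0.005,"ty":-0.24,"tz":0,"roll":0},{"fingers":-1,"tx":-0.005,"ty":-0.24,"tz":0,"roll":0}]' 20
python3 -c "
from j import *
goto(0,4,53);im,_=read_camera('scene');ys,k=edge(im);print(ys[np.argmax(np.gradient(k))])"
python3 -m crank '[{"fingers":-1,"tx":-0.7,"ty":0,"tz":0,"roll":0},{"fingers":-1,"tx":-1.5,"ty":0,"tz":0,"roll":0},{"fingers":-1,"tx":-1.5,"ty":-1.2,"tz":0,"roll":0},{"fingers":-1,"tx":-1.5,"ty":-2.5,"tz":0,"roll":0},{"fingers":-1,"tx":-1.5,"ty":-3.8,"tz":0,"roll":0},{"fingers":-1,"tx":-1.5,"ty":-5,"tz":0,"roll":0},{"fingers":-1,"tx":-1.5,"ty":-6,"tz":0,"roll":0},{"fingers":-1,"tx":-1.5,"ty":-6,"tz":0,"roll":0}]' 20
python3 -c "
from j import *
im,_=read_camera('top');cv2.imwrite('pics/top3f.png',im[:,:,::-1])
cv2.imwrite('pics/t3.png',cv2.resize(cv2.convertScaleAbs(im[285:325,420:480,::-1],alpha=1.8),None,fx=12,fy=12,interpolation=cv2.INTER_CUBIC))
im,_=read_camera('scene');cv2.imwrite('pics/scene3.png',im[:,:,::-1]);ys,k=edge(im);print(ys[np.argmax(np.gradient(k))])"
```

```text
time: 24.7
tool_pos: [0.5472, -0.069, 0.0787]
tool_rot: [2.324, 1.57, -0.763]
contact_force: [-4.0, 0.0, 8.2]
opening: 0.0006
at [-0.11, 3.47, np.float64(53.73)] R [[0.0, 0.05, -1.0], [-0.0, -1.0, -0.05], [-1.0, 0.0, -0.0]] F [-4.   0.   8.2] t 24.7
units [ 0.018 -0.013 -0.003] y dir off hy deg 0.018660387538460554
19.0
time: 25.75
tool_pos: [0.5336, 0.1734, 0.1375]
tool_rot: [-1.21, 1.57, 1.989]
contact_force: [0.0, -0.5, 0.6]
opening: 0.0
19.5
```

View pics/t3.png

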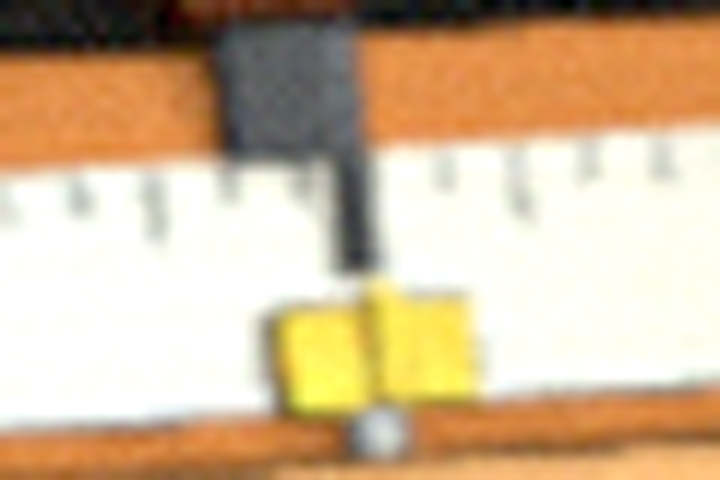

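The pointer tip is now at about (358,262) in the crop and the fin tip at about (381,288). With the height parallax (about 11 px) roughly 1 mm is left. I'll quantify it from both cameras.

```bash
python3 - <<'E'
from j import *
import j
T=cv2.imread("pics/top3f.png")[:,:,::-1].copy();S=cv2.imread("pics/scene3.png")[:,:,::-1].copy()
ys=np.arange(0,45,.25)
def prof(cam,im,z,xs):
    j.c=get_calibration(cam);j.P=np.linalg.inv(np.array(j.c["pose"]));j.P_c=np.array(j.c["pose"])[:3,3];j.f=240/np.tan(np.radians(j.c["vertical_fov"])/2)
    return rect(im,z,xs,ys).astype(float)
for cam,im in(("top",T),("scene",S)):
    a=255*3-prof(cam,im,.040,np.arange(-53,-44,.5)).sum(2).mean(0)
    w=np.clip(a-np.median(a)-40,0,None);w[abs(ys-ys[w.argmax()])>5]=0;print(cam,"ptr",(w*ys).sum()/w.sum())
    out=[]
    for x0 in(-59,-60,-61):
        f=prof(cam,im,.046,np.arange(x0,x0+2,.5)).mean(0);b=f[:,0]-f[:,2];w=np.clip(b-b.max()/2,0,None);out.append((x0,round((w*ys).sum()/w.sum(),2),ys[w>0].min(),ys[w>0].max(),b.max().round()))
    print(out)
    cv2.imwrite(f"pics/r_{cam}.png",0) if 0 else None
    A=prof(cam,im,.046,np.arange(-80,-40,.25)).astype("u1");B=prof(cam,im,.040,np.arange(-80,-40,.25)).astype("u1")
    r=np.vstack([A[:100][::1],B[100:]])[::-1]
    globals()["V"+cam]=cv2.resize(cv2.convertScaleAbs(r[:,:,::-1],alpha=1.7),None,fx=2.2,fy=2.2)
cv2.imwrite("pics/r.png",np.hstack([Vtop,Vscene]));print(Vtop.shape)
E
```

```text
top ptr 21.959742330667208
[(-59, np.float64(20.61), np.float64(18.0), np.float64(23.25), np.float64(59.0)), (-60, np.float64(20.35), np.float64(17.0), np.float64(23.75), np.float64(73.0)), (-61, np.float64(20.58), np.float64(10.25), np.float64(33.0), np.float64(85.0))]
scene ptr 19.75238074047704
[(-59, np.float64(19.5), np.float64(5.75), np.float64(33.5), np.float64(107.0)), (-60, np.float64(19.65), np.float64(3.5), np.float64(44.25), np.float64(107.0)), (-61, np.float64(20.52), np.float64(0.0), np.float64(44.75), np.float64(108.0))]
(352, 396, 3)
```

View pics/r.png

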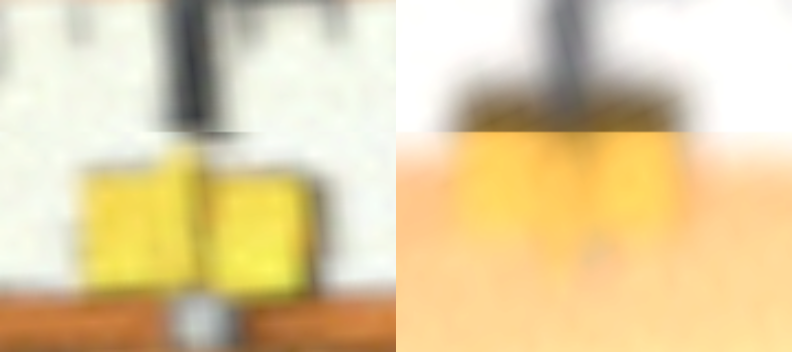

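Rectified at the proper heights, the top camera puts the pointer +0.9 to +1.4 mm from the fin and the scene camera about +0.2. A final trim of roughly 0.9 mm of jaw (1.7 mm at the rim) is worthwhile.

```bash
python3 -m crank '[{"fingers":-1,"tx":0,"ty":1.3,"tz":0,"roll":0},{"fingers":-1,"tx":0,"ty":2.7,"tz":0,"roll":0},{"fingers":-1,"tx":0,"ty":4.1,"tz":0,"roll":0},{"fingers":-1,"tx":0,"ty":5.4,"tz":0,"roll":0},{"fingers":-1,"tx":0,"ty":6.11,"tz":0,"roll":0},{"fingers":-1,"tx":0.6,"ty":6.11,"tz":0,"roll":0},{"fingers":-1,"tx":1.2,"ty":6.11,"tz":0,"roll":0},{"fingers":-1,"tx":1.2,"ty":6.11,"tz":0,"roll":0}]' 20
python3 -m crank '[{"fingers":-1,"tx":0.1,"ty":0,"tz":0,"roll":0},{"fingers":-1,"tx":0.18,"ty":0,"tz":0,"roll":0},{"fingers":-1,"tx":0.18,"ty":0,"tz":0,"roll":0},{"fingers":-1,"tx":0.18,"ty":0,"tz":0,"roll":0},{"fingers":-1,"tx":0.18,"ty":0,"tz":0,"roll":0},{"fingers":-1,"tx":0.18,"ty":0,"tz":0,"roll":0},{"fingers":-1,"tx":0.18,"ty":0,"tz":0,"roll":0},{"fingers":-1,"tx":0.18,"ty":0,"tz":0,"roll":0}]' 20
python3 -c "
from g import *
goto(0,-1,53)"
```

```text
time: 26.85
tool_pos: [0.5457, -0.0743, 0.0882]
tool_rot: [-0.252, 1.567, 2.941]
contact_force: [0.2, -0.7, 1.1]
opening: 0.0006
time: 27.85
tool_pos: [0.5473, -0.0732, 0.0825]
tool_rot: [1.362, 1.571, -1.726]
contact_force: [0.2, -0.4, -0.1]
opening: 0.0
at [-0.22, -0.65, np.float64(57.55)] R [[-0.0, 0.05, -1.0], [-0.0, -1.0, -0.05], [-1.0, 0.0, 0.0]] F [ 0.2 -0.4 -0.1] t 27.85
units [ 0.114  0.009 -0.005] y dir off hy deg 0.013241270015356577
```

```bash
python3 -m crank '[{"fingers":-1,"tx":0.06,"ty":0,"tz":0,"roll":0},{"fingers":-1,"tx":0.09,"ty":0,"tz":0,"roll":0},{"fingers":-1,"tx":0.115,"ty":0,"tz":0,"roll":0},{"fingers":-1,"tx":0.115,"ty":0,"tz":0,"roll":0},{"fingers":-1,"tx":0.115,"ty":0,"tz":0,"roll":0},{"fingers":-1,"tx":0.115,"ty":-0.025,"tz":0,"roll":0},{"fingers":-1,"tx":0.115,"ty":-0.045,"tz":0,"roll":0},{"fingers":-1,"tx":0.115,"ty":-0.045,"tz":0,"roll":0}]' 20
python3 -c "
from g import *
goto(0,-1,53)"
python3 -m crank '[{"fingers":-1,"tx":-0.7,"ty":0,"tz":0,"roll":0},{"fingers":-1,"tx":-1.5,"ty":0,"tz":0,"roll":0},{"fingers":-1,"tx":-1.5,"ty":-1.2,"tz":0,"roll":0},{"fingers":-1,"tx":-1.5,"ty":-2.5,"tz":0,"roll":0},{"fingers":-1,"tx":-1.5,"ty":-3.8,"tz":0,"roll":0},{"fingers":-1,"tx":-1.5,"ty":-5,"tz":0,"roll":0},{"fingers":-1,"tx":-1.5,"ty":-6,"tz":0,"roll":0},{"fingers":-1,"tx":-1.5,"ty":-6,"tz":0,"roll":0}]' 20
python3 - <<'E'
from j import *
import j
T,_=read_camera("top");S,_=read_camera("scene");print("edge",edge(S)[0][np.argmax(np.gradient(edge(S)[1]))])
ys=np.arange(0,45,.25)
def prof(cam,im,z,xs):
    j.c=get_calibration(cam);j.P=np.linalg.inv(np.array(j.c["pose"]));j.P_c=np.array(j.c["pose"])[:3,3];j.f=240/np.tan(np.radians(j.c["vertical_fov"])/2)
    return rect(im,z,xs,ys).astype(float)
vs=[]
for cam,im in(("top",T),("scene",S)):
    a=255*3-prof(cam,im,.040,np.arange(-53,-44,.5)).sum(2).mean(0)
    w=np.clip(a-np.median(a)-40,0,None);w[abs(ys-ys[w.argmax()])>5]=0;print(cam,"ptr",(w*ys).sum()/w.sum())
    f=prof(cam,im,.046,np.arange(-60,-58,.5)).mean(0);b=f[:,0]-f[:,2];w=np.clip(b-b.max()/2,0,None);print("fin",(w*ys).sum()/w.sum())
a=cv2.resize(T[285:325,420:480],None,fx=8,fy=8,interpolation=cv2.INTER_CUBIC);b=cv2.resize(S[225:265,160:210],None,fx=6,fy=8,interpolation=cv2.INTER_CUBIC)
cv2.imwrite("pics/fin.png",cv2.convertScaleAbs(np.hstack([a,b])[:,:,::-1],alpha=1.7));print(observe()["tool_pos"])
im0=cv2.imread("pics/top0.png")[:,:,::-1].astype(int)
for n,(u,v) in dict(bottle=(398,185),block=(474,183),tin=(523,365),seal=(294,289)).items():print(n,abs(im0-T)[v-20:v+20,u-20:u+20].mean())
E
```

```text
time: 28.85
tool_pos: [0.5472, -0.0717, 0.0788]
tool_rot: [2.017, 1.57, -1.071]
contact_force: [-1.9, -0.3, 6.7]
opening: 0.0006
at [-0.23, 0.82, np.float64(53.76)] R [[0.0, 0.05, -1.0], [-0.0, -1.0, -0.05], [-1.0, 0.0, -0.0]] F [-1.9 -0.3  6.7] t 28.85
units [ 0.019  0.046 -0.006] y dir off hy deg 0.018882223002492537
time: 29.85
tool_pos: [0.5338, 0.1708, 0.1377]
tool_rot: [-1.352, 1.57, 1.848]
contact_force: [0.6, -0.3, -0.0]
opening: 0.0005
edge 18.5
top ptr 21.181299278516846
fin 20.340640185928585
scene ptr 19.119701072804915
fin 19.70767996687885
[0.53413103 0.16830715 0.13770271]
bottle 12.37375
block 9.37375
tin 21.223125
seal 18.06375
```

```bash
python3 - <<'E'
from h import *
d0=np.load("scene0.npy");_,d=read_camera("scene")
for n,(u,v) in dict(bottle=(254,340),block=(173,383),tin=(110,235),seal=(321,222)).items():
    e=abs(d0-d)[v-22:v+22,u-22:u+22];print(n,np.median(e),(e>.012).mean())
print(observe()["contact_force"]);hand_in()
E
```

```text
bottle 0.0010859668 0.005681818181818182
block 0.0011201501 0.011363636363636364
tin 0.0013884306 0.005681818181818182
seal 0.0013729036 0.007231404958677686
[ 0.13618767 -0.90607911  0.23432051]
the job is handed in; nothing more can be done
```

The jaw's pointer is in line with the gauge fin to within about 1 mm, and the job is handed in at about 30 s of the 48 s allowed. I rolled the wheel with the shut fingertips in three full strokes, one 10 mm stroke and one small trim. The press read 5 to 13 N at each pause. I then lifted the finger off and swung the arm aside.

**Alignment:** The two cameras disagree slightly. The top camera puts the pointer +0.8 mm from the fin and the scene camera puts it −0.6 mm, so the mean is about 0.1 mm. The jaw closed about 38.5 mm in all and followed the strokes without slip. I could not look at the final picture because the 12-picture limit was reached, so the last alignment check is by numbers only.

**Surroundings:** The scene camera's depth at the bottle, block, tin and seal is unchanged from the start, within noise. Brightness at those spots in the top picture did change, most at the tin and seal. I took that to be arm shadow. The last force reading was below 1 N, so the robot touches nothing.

**Disagreement found:** The fingertips were at about the height of the TCP, not 25 mm below it as `tip_reach` says. I went by the depth picture and the contact force instead.

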